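# Fit a nut driver in the drill chuck

## Task

The cordless drill is parked nose-up in its bench cradle with its chuck open. Take the blue nut driver from the wooden rack and stand it, coloured head up, fully home in the chuck, then turn the chuck sleeve clockwise (seen from above) until the jaws have closed tight on the shank and the driver stands straight. Leave the other two drivers and the other things on the bench where they are.

Things in the scene. Friction and masses are not known exactly. Their poses are not given: they have to be found in the camera images.
- driver_blue: nut driver, upright, 58 mm long: round steel shank 10 mm thick and 36 mm long, below a blue cylindrical head 17 mm thick, 22 mm tall. 35 to 70 g. Origin: centre of the shank's lower end; z up through the head. Starts loose in one of the rack's holes (which one varies). Fully home in the chuck, its head's lower edge is 8 mm above the nose: keep the fingertips clear of the nose.
- driver_red: nut driver, upright, 58 mm long: round steel shank 10 mm thick and 36 mm long, below a red cylindrical head 17 mm thick, 22 mm tall. 35 to 70 g. Origin: centre of the shank's lower end; z up through the head. Starts loose in one of the rack's holes (which one varies). Leave it.
- driver_yellow: nut driver, upright, 58 mm long: round steel shank 10 mm thick and 36 mm long, below a yellow cylindrical head 17 mm thick, 22 mm tall. 35 to 70 g. Origin: centre of the shank's lower end; z up through the head. Starts loose in one of the rack's holes (which one varies). Leave it.
- rack: wooden block fixed to the bench, 70 (x) x 150 (y) x 34 mm tall, with three 12 mm holes 24 mm deep in a row along its y axis at y = -45, 0 and +45 mm. Origin: centre of its underside. A driver in it has its shank end 10 mm, its head 46 to 68 mm above the bench. Fingers have room on the -x and +x sides of each head.
- drill: green cordless drill fixed nose-up in a cradle (base 150 x 120 mm) that is screwed to the bench. Origin: on the chuck axis, at bench level; z is the chuck axis. The handle and black battery stick out along its +x axis to 205 mm from the axis, at most 115 mm high; nothing else is near the chuck.
- chuck_seat (a point): on the chuck axis, at the floor of the bore, 150 mm above the bench. The shank end rests here when fully home. The bore is 15.6 mm wide and 28 mm deep; the steel nose round its mouth ends 178 mm above the bench.
- sleeve_top (a point): on the chuck axis at the level of the sleeve's top edge, 176 mm above the bench. The sleeve is a black ribbed ring 42 mm in diameter, 140 to 176 mm above the bench, round the nose; grip it across from above, the tool on the chuck axis, in any yaw. The fitted driver's head ends 32 mm above this point, between the fingers.
- chuck_sleeve (a joint): turn of the sleeve (rad), growing clockwise seen from above, which closes the jaws. Starts open, 0 to 0.8; the jaws meet a 10 mm shank at about 2.0, are tight by 2.5; end stop at 2.7. Stays where it is left (0.15 N m of friction; gripping with 30 N turns it). Jaw faces are 7.5 mm from the axis at 0 and come in 1.25 mm per rad.
- jaw0: one of three steel jaws in the chuck nose, 120 degrees apart, 7 mm wide, 22 mm tall, driven in and out by the sleeve; top 179 mm above the bench. Origin moves with the jaw: on the chuck axis when fully open, 168 mm above the bench.
- jaw1: one of three steel jaws in the chuck nose, 120 degrees apart, 7 mm wide, 22 mm tall, driven in and out by the sleeve; top 179 mm above the bench. Origin moves with the jaw: on the chuck axis when fully open, 168 mm above the bench.
- jaw2: one of three steel jaws in the chuck nose, 120 degrees apart, 7 mm wide, 22 mm tall, driven in and out by the sleeve; top 179 mm above the bench. Origin moves with the jaw: on the chuck axis when fully open, 168 mm above the bench.
- cleaner: bystander: white bottle with red cap, 70 mm in diameter, 200 mm tall; origin at the centre of its underside
- screw_jar: bystander: glass jar with steel cap, 70 mm in diameter, 80 mm tall; origin at the centre of its underside
- screwdriver: bystander: orange-handled screwdriver, lying along its x axis; origin at its underside
- tape_roll: bystander: grey roll of tape, 100 mm in diameter, 25 mm tall; origin at the centre of its underside

How it is judged:
On the way, in this order (a step that is already met when the one before it is completed fails the run):
1. the blue driver stands in the open chuck, its shank on the bore's floor, let go (horizontal distance between driver_blue and chuck_seat below 0.0045 m and z of driver_blue in the frame of chuck_seat between -0.003 and 0.004 m and contact force between the fingers and driver_blue below 0.05 N and value of joint chuck_sleeve below 1.8 rad), for 0.2 s.
2. the sleeve has been turned so that all three jaws press on the driver with over 5 N (horizontal distance between driver_blue and chuck_seat below 0.0045 m and z of driver_blue in the frame of chuck_seat between -0.003 and 0.004 m and contact force between each of jaw0, jaw1, jaw2 and driver_blue above 5 N), for 0.2 s.
At the end, for the whole second after the job is handed in: Blue driver at rest in the chuck, head up: shank end within 4.5 mm of the axis and 4 mm of the bore floor, tilt under 0.06 rad; each of the three jaws pressing it with over 5 N. Red and yellow drivers and other loose things within 30 mm of their starts (all of step 2 and angle between driver_blue's own z axis and vertical below 0.06 rad and linear speed of driver_blue below 0.01 m/s and distance of each of driver_red, driver_yellow, cleaner, screw_jar, screwdriver, tape_roll from where it was at the start of the episode below 0.03 m); the robot touches nothing.
It fails at once if another driver or a bystander is moved by more than 50 mm (distance of any of driver_red, driver_yellow, cleaner, screw_jar, screwdriver, tape_roll from where it was at the start of the episode above 0.05 m).
It also fails if it takes over 61 s, if anything falls off the work surface, if the arm or the gripper's body presses on something with over 40 N, if the wrist force passes 120 N, or if a joint passes its speed limit or range.

## Robot

A 6-joint arm with a two-finger parallel gripper is mounted at the origin on the work surface. World frame = base frame: x ahead of the robot, y to its left, z up, the work surface at z = 0. Lengths are in m, angles in rad, forces in N, time in s.
With the tool pointing down it reaches from about 0.275 to 0.75 m from the base axis. Payload 10.2 kg.
Tool frame: the origin (TCP) lies at the very end of the fingers, on their centre line; the grasp point (between the pads) lies grip_point_offset behind it (grip_point_offset is the distance from the TCP to the grasp point, in m); y points along the fingers, z is the direction in which the jaws open and shut, and the axes are right-handed (so a half turn about y gives the same grasp; the last joint's range is limited). The gripper opens to 88 mm and grips with 3 to 60 N. Pads are 18 mm wide; open, the fingers measure 123 mm over their backs; the gripper's body (75 mm by 187 mm) begins 45 mm behind the grasp point.
Start: joints at [1, 0.313, 1.498, -0, 1.331, -0.223], TCP at [0.179, 0.494, 0.239] pointing down, gripper open.
Joint ranges: [-2.94, 2.94], [-0.97, 2.17], [0.19, 2.56], [-1.23, 4.37], [0.02, 3.11], [-2.88, 2.88]. Speed limits (rad/s): [2.39, 2.39, 3.01, 3.14, 3.14, 3.14].

## Interface

Orientations are given as a 3x3 rotation matrix whose columns are the frame's x, y, z axes.
In Python, from plant import * gives the robot as it stands.
- The arm moves only by the tool step_arm, never from a script. Its argument "steps" is a list that holds one entry, the list of rows, each a list of 5 numbers: the gripper command: -1 is shut, 1 is fully open, values between are in proportion, then the shift along the tool's x, y, z in mm, then the turn about the tool's y in rad. In form: [[[fingers, x, y, z, turn], ...]]. A call has 1 to 12 rows; each row shifts and turns the commanded pose from where the row before left it, along the tool's axes as they then stand; what a row does not reach is not made up. A row lasts 1/8 s, in which the tool goes at most 62.5 mm and 10.7 degrees, less where a joint would pass 70% of its speed; a pose out of reach is approached as far as the arm can. A call is refused whole if a number of a shift passes 62.5 or a number of a turn 0.188, either way. A call with a gripper value outside its range is refused whole. The fingers move at their own pace and stop on an object; the grip force is fixed at half the most. Time passes only in rows, so rows that do not move let the fingers close. It gives the time, the measured TCP pose, the force and the opening at its end, in the units of the state.
- get_state(): the state, without advancing time (a new reading comes with each control period).
- snapshot(name): name is "side" or "top"; returns a dict with "image" (420x560x3 uint8, red, green, blue), "vfov" (degrees; the focal length in pixels is half the picture's height over the tangent of half this angle, whatever the lens; pixels are square), "cx", "cy" (the principal point, pixels), "k1" (the pictures are not rectified: a ray, as slopes to the right and down, at radius r is drawn at 1 + k1 r^2 times it, then the intrinsics apply), "R" (3x3) and "t" (3): a world point X has camera coordinates R X + t. Camera axes: x right, y down, z forward; pixel columns grow to the right and rows downward; lengths in m; the calibration is good to about 2 mm. A picture is of the moment at which its call begins. There is no depth.
- hand_in(): hands the job in, once; it reports no verdict.
Trained networks look in the newest picture that a camera, given by its name, has taken for a name from the list of things; names that differ only in an ending like _2 or _b are one class to them, and where a whole thing is asked for, a point or a joint stands for the part that bears it (a point fixed in the world has none). Each returns a list of dicts, best first, with "conf" (0 to 1); they miss things now and then, are a little off and sometimes report something else, mostly with a low value. They report only what shows in the picture. A call takes as long as a camera call.
- spot_in(camera, label): "position" ([x, y, z] in m, in world coordinates, good to about 4 mm: the middle of the surface that is visible of it).
- outline_of(camera, label): "pixels" (420x560 bool, what is visible of it).
The state is a dict: "time_s": time; "joint_pos": joint angles; "qvel": joint speeds; "joint_torque": joint torques, N m; "ee_pos": TCP position; "tool_rot": TCP orientation; "contact_force": force on the tool from outside, world axes, zero at the start; "ft_torque": the same for the moment, N m; "opening": finger opening in m.
Only numpy, scipy, OpenCV 4.12 (cv2) and the standard library are available. Lean on these libraries where they do the work, as an engineer would, in place of code of your own. Each camera call takes 0.05 s, during which the arm holds its last target. There are 200 camera calls.

## Working session

There is one attempt and no reset: what is moved stays moved. The work goes in short steps, Python scripts to look and compute and a tool call to move; the robot and the scene stay as the last step left them, time stands still between calls to the robot, and variables do not carry over. Pictures are saved under pics/ and viewed, about 8 in all and at most 12, crops included, and the job is handed in when it is done.

Besides the shell and the picture viewer there is one more tool, called after "Emit:" as a command line: name --argument value ..., lists and objects as JSON in quotes. step_arm: Moves the arm, as the interface text tells. Its arguments: {"type":"object","properties":{"steps":{"type":"array"}},"required":["steps"]}

```bash
mkdir -p pics; cat > h.py <<'E'
from plant import *
import numpy as np, cv2
def ray(s,u,v):
    f=210/np.tan(np.radians(s["vfov"])/2)
    d=np.array([(u-s["cx"])/f,(v-s["cy"])/f]); p=d.copy()
    for _ in range(20): p=d/(1+s["k1"]*(p@p))
    R=np.array(s["R"]);t=np.array(s["t"])
    return -R.T@t, R.T@np.array([p[0],p[1],1])
def atz(s,u,v,z):
    c,d=ray(s,u,v); return c+d*(z-c[2])/d[2]
def proj(s,X):
    f=210/np.tan(np.radians(s["vfov"])/2)
    c=np.array(s["R"])@np.array(X)+np.array(s["t"]); p=c[:2]/c[2]; p=p*(1+s["k1"]*(p@p))
    return p*f+[s["cx"],s["cy"]]
def tri(s1,p1,s2,p2):
    a,d=ray(s1,*p1);b,e=ray(s2,*p2)
    q=np.linalg.lstsq(np.c_[d,-e],b-a,rcond=None)[0]
    return (a+d*q[0]+b+e*q[1])/2, np.linalg.norm(a+d*q[0]-b-e*q[1])
def save(s,n,box=None,k=1):
    im=s["image"][...,::-1]
    if box: im=im[box[1]:box[3],box[0]:box[2]]
    cv2.imwrite(f"pics/{n}.png",cv2.resize(im,None,fx=k,fy=k,interpolation=cv2.INTER_CUBIC))
E
python3 - <<'E'
from h import *
np.set_printoptions(precision=4,suppress=True)
st=get_state(); print(st["time_s"],st["ee_pos"],st["tool_rot"],st["opening"],grip_point_offset if 'grip_point_offset' in dir() else st.keys())
for c in("top","side"):
    s=snapshot(c); save(s,c+"0"); print(c,-np.array(s["R"]).T@s["t"],s["vfov"],s["k1"])
    for l in("driver_blue","driver_red","driver_yellow","rack","sleeve_top","drill","jaw0","jaw1","jaw2","cleaner","screw_jar"):
        for o in spot_in(c,l)[:3]: print(c,l,np.array(o["position"]),round(o["conf"],2))
E
```

```text
0.0 [0.1788 0.4933 0.2382] [[ 0.9401 -0.0007  0.3408]
 [-0.3408 -0.0011  0.9401]
 [-0.0003 -1.     -0.0013]] 0.0879250533237576 0.0187
top [ 0.3354 -0.0104  1.5419] 45.47656318568308 -0.09788712592874282
top rack [ 0.5363 -0.2279  0.0335] 0.69
top drill [0.5844 0.0268 0.0642] 0.87
top jaw0 [0.5556 0.0498 0.1741] 0.16
top jaw1 [0.5556 0.0498 0.1741] 0.16
top jaw2 [0.5556 0.0498 0.1741] 0.16
top cleaner [0.5368 0.3994 0.1332] 0.97
top screw_jar [0.4331 0.3719 0.0806] 0.83
top screw_jar [0.5831 0.0271 0.0683] 0.53
side [ 0.3568 -1.0442  1.1203] 42.3028667555049 -0.09786187034873078
side driver_yellow [ 0.552  -0.2821  0.0573] 0.56
side driver_yellow [ 0.5262 -0.1964  0.0608] 0.47
side rack [ 0.539  -0.2469  0.0322] 0.98
side sleeve_top [0.5939 0.0105 0.0725] 0.72
side drill [0.5937 0.0104 0.0704] 0.87
side cleaner [0.5347 0.3886 0.0966] 0.91
side screw_jar [0.4297 0.3596 0.0524] 0.94
```

View pics/top0.png

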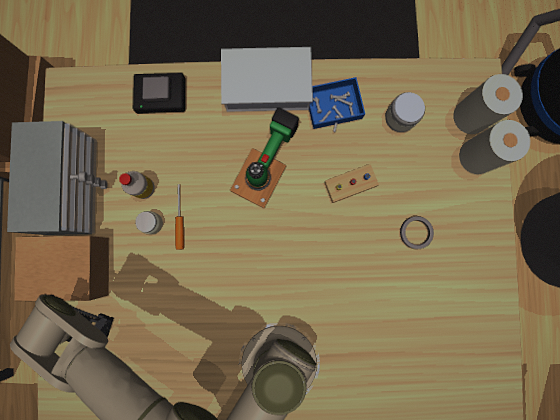

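View pics/side0.png

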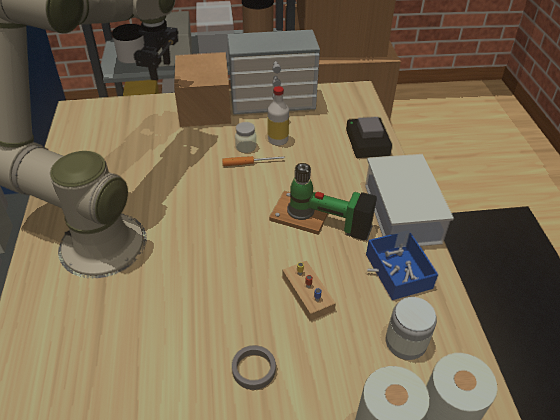

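The top view shows the drivers at yellow (338,187), red (352,182) and blue (367,176), with the chuck at about (257,170). In the side view blue is at (318,294) and the chuck at (302,168). I'll measure sub-pixel centroids next.

```bash
python3 - <<'E'
from h import *
np.set_printoptions(precision=4,suppress=True)
S={c:snapshot(c) for c in("top","side")}
tiles=[]
P={}
box={"top":(320,160,385,205),"side":(280,258,340,318)}
for c,s in S.items():
    hsv=cv2.cvtColor(s["image"],cv2.COLOR_RGB2HSV).astype(int); x0,y0,x1,y1=box[c]
    h,sa,v=[hsv[y0:y1,x0:x1,i] for i in range(3)]
    for n,m in {"blue":(h>100)&(h<135)&(sa>70),"red":((h<6)|(h>170))&(sa>130),"yellow":(h>22)&(h<35)&(sa>130)}.items():
        k,lab,stt,cen=cv2.connectedComponentsWithStats(m.astype(np.uint8))
        if k>1:
            i=1+np.argmax(stt[1:,4]); P[c,n]=cen[i]+[x0,y0]; print(c,n,P[c,n],stt[i])
for n in("blue","red","yellow"):
    if ("top",n) in P and ("side",n) in P:
        print(n,tri(S["top"],P["top",n],S["side"],P["side",n]), atz(S["top"],*P["top",n],.064))
t=cv2.resize(S["top"]["image"][150:192,236:278],(400,400),interpolation=cv2.INTER_CUBIC)
u=cv2.resize(S["side"]["image"][155:197,281:323],(400,400),interpolation=cv2.INTER_CUBIC)
cv2.imwrite("pics/ch.png",np.hstack([t,u])[...,::-1])
E
```

```text
top blue [366.4211 176.2632] [44 13  6  7 19]
top red [352.2143 182.2143] [30 19  6  6 14]
top yellow [338.0909 186.2727] [17 24  5  6 11]
side blue [317.5    294.0556] [35 31  6 10 36]
side red [308.5 278.8] [26 19  6  4 10]
side yellow [299.5714 265.2143] [17  4  7  6 14]
blue (array([ 0.553 , -0.2785,  0.0531]), np.float64(0.0009764350445897483)) [ 0.5509 -0.2765  0.064 ]
red (array([ 0.5365, -0.2341,  0.0583]), np.float64(0.0037124474048228708)) [ 0.5338 -0.2332  0.064 ]
yellow (array([ 0.5227, -0.1909,  0.0609]), np.float64(0.00044747754155724485)) [ 0.5225 -0.1905  0.064 ]
```

View pics/ch.png

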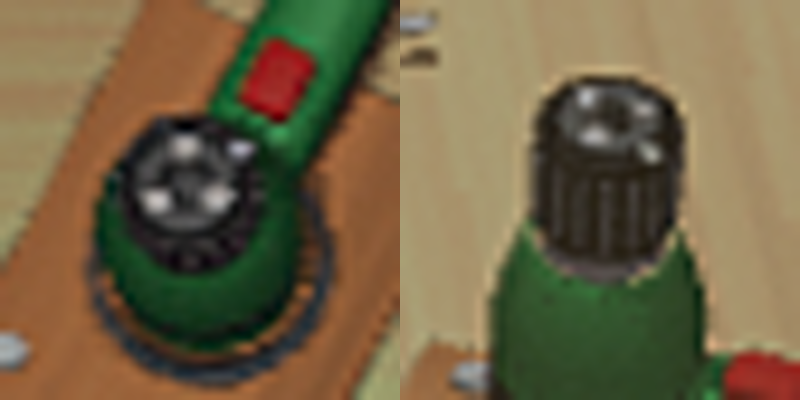

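```bash
cat >> h.py <<'E'
def rel(target):
    st=get_state(); R=np.array(st["tool_rot"]); d=R.T@(np.array(target)-st["ee_pos"])*1000
    print("shift mm",d.round(1),"zyaw",np.arctan2(R[1,2],R[0,2]).round(4),"q",np.round(st["joint_pos"],3),"t",st["time_s"])
E
python3 - <<'E'
from h import *
np.set_printoptions(precision=4,suppress=True)
T,S=snapshot("top"),snapshot("side")
pt=(255.2,168.5);ps=(302.5,166.4)
print(tri(T,pt,S,ps),atz(T,*pt,.179),atz(S,*ps,.179))
b=np.array([.5508,-.2768]); rel([*b,.13])
# after turn to yaw .327
R=np.array([[np.sin(.327),0,np.cos(.327)],[-np.cos(.327),0,np.sin(.327)],[0,-1,0]])
print(R.T@(np.array([*b,.2])-get_state()["ee_pos"])*1000)
E
```

```text
(array([0.5622, 0.0503, 0.1783]), np.float64(0.00015255081783041038)) [0.562  0.0503 0.179 ] [0.5622 0.0495 0.179 ]
shift mm [ 612.2  108.7 -597.5] zyaw 1.223 q [ 1.     0.313  1.498 -0.     1.331 -0.223] t 1.4
[848.9918  38.7144 104.6914]
```

Emit:
step_arm --steps '[[[1, 0, 0, 0, 0.18], [1, 0, 0, 0, 0.18], [1, 0, 0, 0, 0.18], [1, 0, 0, 0, 0.18], [1, 0, 0, 0, 0.18]]]'

```text
time_s: 2.02
ee_pos: [0.1789, 0.4936, 0.2387]
tool_rot: [[0.312, -0.0, 0.95], [-0.95, -0.0, 0.312], [0.0, -1.0, -0.0]]
contact_force: [-0.9, -0.7, 0.4]
opening: 0.0883
```

Emit:
step_arm --steps '[[[1, 53, 0, 7, 0], [1, 53, 0, 7, 0], [1, 53, 0, 7, 0], [1, 53, 0, 7, 0], [1, 53, 0, 7, 0], [1, 53, 0, 7, 0], [1, 53, 0, 7, 0], [1, 53, 0, 7, 0], [1, 53, 0, 7, 0], [1, 53, 0, 7, 0], [1, 53, 0, 7, 0], [1, 53, 0, 7, 0]]]'

```text
time_s: 3.52
ee_pos: [0.461, -0.0847, 0.2388]
tool_rot: [[0.317, 0.0, 0.948], [-0.948, -0.0, 0.317], [0.0, -1.0, 0.0]]
contact_force: [1.0, 1.2, 0.5]
opening: 0.088
```

Emit:
step_arm --steps '[[[1, 53, 0, 7, 0], [1, 53, 0, 7, 0], [1, 53, 0, 7, 0], [1, 53, 0, 7, 0], [1, 0, 0, 0, 0], [1, 0, 0, 0, 0]]]'

```text
time_s: 4.28
ee_pos: [0.5541, -0.2744, 0.2386]
tool_rot: [[0.318, -0.0, 0.948], [-0.948, 0.001, 0.318], [-0.001, -1.0, -0.0]]
contact_force: [0.4, 0.5, -0.0]
opening: 0.0879
```

```bash
python3 - <<'E'
from h import *
rel([.5508,-.2768,.13]); print(get_state()["contact_force"])
s=snapshot("side"); save(s,"s1",(240,210,380,320),5)
E
```

```text
shift mm [  1.3 108.6  -3.9] zyaw 0.3231 q [-0.649  0.524  1.189  0.     1.429 -0.972] t 4.275
[ 0.38091104  0.49041741 -0.0074791 ]
```

View pics/s1.png

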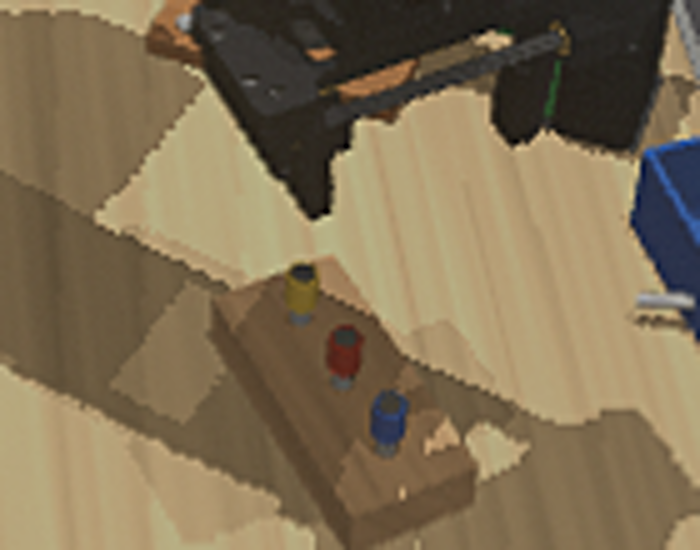

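The side view shows the blue head top at about crop (392,401) and the fingers above and behind it, all clear.

```bash
python3 - <<'E'
from h import *
s=snapshot("side")
for p in((318.0,289.8),(308.6,277.0),(300.2,263.8)): print(atz(s,*p,.068).round(4))
rel([.5515,-.2768,.044])
E
```

```text
[ 0.5541 -0.2769  0.068 ]
[ 0.5378 -0.2359  0.068 ]
[ 0.5236 -0.1923  0.068 ]
shift mm [  1.8 195.2  -3.5] zyaw 0.324 q [-0.648  0.522  1.19   0.     1.429 -0.972] t 4.375
```

Emit:
step_arm --steps '[[[1, 2, 40, -3, 0], [1, 0, 45, 0, 0], [1, 0, 40, 0, 0], [1, 0, 30, 0, 0], [1, 0, 20, 0, 0], [1, 0, 15, 0, 0], [1, 0, 5, 0, 0], [1, 0, 0, 0, 0], [1, 0, 0, 0, 0]]]'

```text
time_s: 5.5
ee_pos: [0.5525, -0.2781, 0.0446]
tool_rot: [[0.317, 0.001, 0.948], [-0.948, -0.001, 0.317], [0.001, -1.0, 0.001]]
contact_force: [0.9, 0.0, -0.3]
opening: 0.0881
```

Emit:
step_arm --steps '[[[-1, 0, 0, 0, 0], [-1, 0, 0, 0, 0], [-1, 0, 0, 0, 0], [-1, 0, 0, 0, 0], [-1, 0, 0, 0, 0], [-1, 0, 0, 0, 0], [-1, 0, 0, 0, 0], [-1, 0, 0, 0, 0]]]'

```text
time_s: 6.5
ee_pos: [0.5526, -0.2778, 0.0439]
tool_rot: [[0.317, 0.001, 0.948], [-0.948, -0.0, 0.317], [0.0, -1.0, 0.001]]
contact_force: [3.4, 1.3, -1.0]
opening: 0.016
```

Emit:
step_arm --steps '[[[-1, 0, -10, 0, 0], [-1, 0, -25, 0, 0], [-1, 0, -40, 0, 0], [-1, 0, -40, 0, 0], [-1, 0, -40, 0, 0], [-1, 0, -40, 0, 0], [-1, -20, -5, 7, 0], [-1, -40, 0, 15, 0], [-1, -40, 0, 15, 0], [-1, -40, 0, 15, 0], [-1, -40, 0, 15, 0], [-1, -40, 0, 15, 0]]]'

```text
time_s: 8.0
ee_pos: [0.559, -0.041, 0.2427]
tool_rot: [[0.318, -0.002, 0.948], [-0.948, 0.0, 0.318], [-0.001, -1.0, -0.002]]
contact_force: [0.7, 0.3, -0.4]
opening: 0.016
```

Emit:
step_arm --steps '[[[-1, -40, 0, 15, 0], [-1, -30, 0, 10, 0], [-1, -18, 0, 6, 0], [-1, 0, 0, 0, 0], [-1, 0, 0, 0, 0], [-1, 0, 0, 0, 0]]]'

```text
time_s: 8.75
ee_pos: [0.5615, 0.0491, 0.2436]
tool_rot: [[0.316, -0.0, 0.949], [-0.949, -0.0, 0.316], [0.0, -1.0, -0.0]]
contact_force: [-0.1, -0.7, -0.7]
opening: 0.0158
```

```bash
python3 - <<'E'
from h import *
rel([.5622,.0502,.215]); st=get_state(); print(st["ee_pos"],st["opening"],st["contact_force"])
s=snapshot("side"); save(s,"s2",(260,115,350,205),6)
T=snapshot("top"); e=np.array(st["ee_pos"])
for n,z in(("tcp",0),("head bottom",.002),("shank",-.034)): print(n,proj(s,e+[0,0,z]),proj(T,e+[0,0,z]))
print("chuck",proj(s,[.5622,.0502,.178]))
E
```

```text
shift mm [-0.9 28.6  1. ] zyaw 0.3217 q [-0.121  0.395  1.369 -0.     1.377 -0.442] t 8.75
[0.56152968 0.04905486 0.24359553] 0.01581976142739039 [-0.1206295  -0.6860372  -0.71886653]
tcp [303.23922755 147.49502083] [254.51181392 164.66800018]
head bottom [303.26943306 146.88714422] [254.47494434 164.53774222]
shank [302.73361177 157.6521829 ] [255.12207034 166.82387782]
chuck [302.45905257 166.50642829]
```

View pics/s2.png

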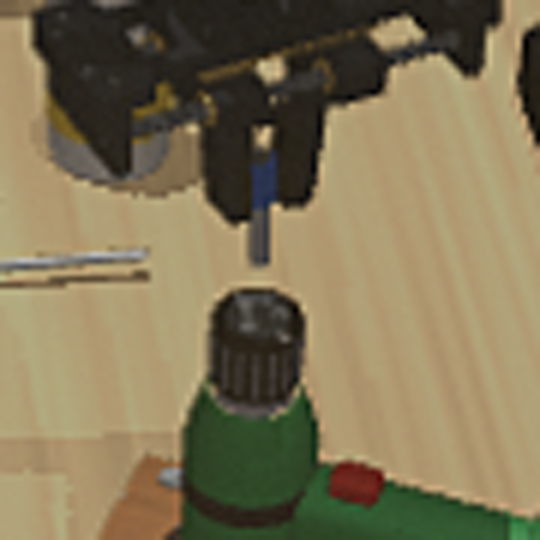

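The shank tip is at crop (259,264), right above the nose centre (256,308), and the driver hangs straight. I'll lower it with force checks.

Emit:
step_arm --steps '[[[-1, -1, 10, 1, 0], [-1, 0, 10, 0, 0], [-1, 0, 6, 0, 0], [-1, 0, 4, 0, 0], [-1, 0, 3, 0, 0], [-1, 0, 3, 0, 0], [-1, 0, 2, 0, 0], [-1, 0, 0, 0, 0]]]'

```text
time_s: 9.85
ee_pos: [0.5621, 0.0513, 0.2057]
tool_rot: [[0.317, -0.0, 0.948], [-0.948, 0.0, 0.317], [-0.0, -1.0, -0.0]]
contact_force: [-0.2, -0.4, -1.7]
opening: 0.0159
```

Emit:
step_arm --steps '[[[-1, 0, 4, 0, 0], [-1, 0, 4, 0, 0], [-1, 0, 4, 0, 0], [-1, 0, 3, 0, 0], [-1, 0, 2, 0, 0], [-1, 0, 0, 0, 0]]]'

```text
time_s: 10.6
ee_pos: [0.5621, 0.0513, 0.1886]
tool_rot: [[0.317, -0.0, 0.948], [-0.948, 0.0, 0.317], [-0.0, -1.0, -0.0]]
contact_force: [0.0, -0.6, -0.6]
opening: 0.0162
```

Emit:
step_arm --steps '[[[-1, 0, 2, 0, 0], [-1, 0, 1, 0, 0], [-1, 0, 0.5, 0, 0], [-1, 0, 0, 0, 0]]]'

```text
time_s: 11.1
ee_pos: [0.5621, 0.0513, 0.1852]
tool_rot: [[0.317, -0.0, 0.948], [-0.948, -0.0, 0.317], [-0.0, -1.0, -0.0]]
contact_force: [0.6, -0.3, -0.7]
opening: 0.0158
```

Emit:
step_arm --steps '[[[-0.5, 0, 0, 0, 0], [-0.4, 0, 0, 0, 0], [-0.3, 0, 0, 0, 0], [0, 0, 0, 0, 0], [0.5, 0, 0, 0, 0], [1, 0, 0, 0, 0], [1, 0, 0, 0, 0], [1, 0, 0, 0, 0], [1, 0, 0, 0, 0]]]'

```text
time_s: 12.22
ee_pos: [0.5622, 0.0513, 0.1852]
tool_rot: [[0.317, 0.0, 0.948], [-0.948, 0.0, 0.317], [0.0, -1.0, 0.0]]
contact_force: [0.2, -0.1, 0.4]
opening: 0.0876
```

```bash
python3 - <<'E'
from h import *
rel([.5622,.0502,.155]); st=get_state(); print(st["ee_pos"],st["opening"],st["contact_force"])
s=snapshot("side"); save(s,"s3",(260,105,350,205),6)
for z in(.178,.186,.208): print(z,(proj(s,[.5622,.0502,z])-[260,105]+.4)*6)
E
```

```text
shift mm [ 1.1 30.2 -0.3] zyaw 0.323 q [-0.116  0.444  1.454  0.     1.244 -0.439] t 12.225
[0.56215672 0.05130814 0.18523321] 0.08756046069872664 [ 0.19120637 -0.05697729  0.43855553]
0.178 [257.15431542 371.43856976]
0.186 [257.84504405 357.69811735]
0.208 [259.7690354  319.36995668]
```

View pics/s3.png

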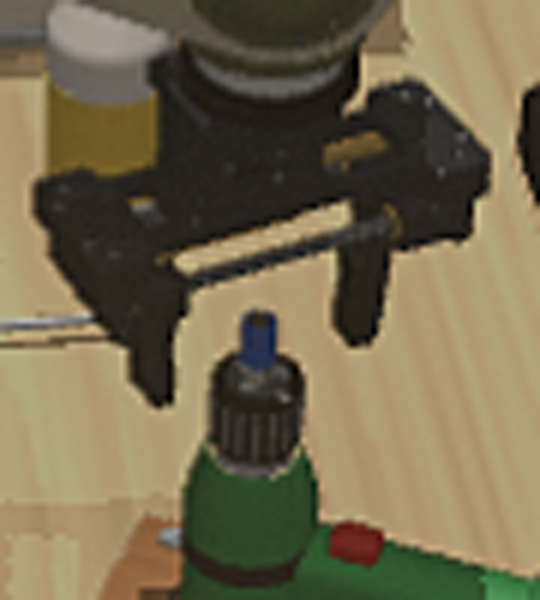

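The driver is seated: its head top is at crop (258,317) against a predicted (260,319), upright and released. Next I'll grip the sleeve.

Emit:
step_arm --steps '[[[1, 1, 8, 0, 0], [1, 0, 8, 0, 0], [1, 0, 8, 0, 0], [1, 0, 6, 0, 0], [-1, 0, 0, 0, 0], [-1, 0, 0, 0, 0], [-1, 0, 0, 0, 0], [-1, 0, 0, 0, 0], [-1, 0, 0, 0, 0], [-1, 0, 0, 0, 0]]]'

```text
time_s: 13.52
ee_pos: [0.5648, 0.0512, 0.1555]
tool_rot: [[0.317, 0.007, 0.948], [-0.948, 0.002, 0.317], [0.001, -1.0, 0.007]]
contact_force: [16.9, 7.3, -6.8]
opening: 0.0409
```

```bash
python3 - <<'E'
from h import *
st=get_state(); print(st["ee_pos"],st["opening"],st["contact_force"],st["ft_torque"],st["joint_torque"])
E
```

```text
[0.5647568  0.05118034 0.15548603] 0.04085048758281352 [16.91593365  7.26625697 -6.7764467 ] [ 0.76115479 -2.08751812 -0.11592069] [ -2.72503495 -49.50827122 -19.88010585  -1.55771557   3.24477687
  -0.1182312 ]
```

The sleeve pulled the tool about 2.7 mm along tool z, with 18 N, so I'll shift the command to match and then turn.

Emit:
step_arm --steps '[[[-1, 0, 0, 1.5, 0], [-1, 0, 0, 1.2, 0], [-1, 0, 0, 0, 0], [-1, 0, 0, 0, 0]]]'

```text
time_s: 14.02
ee_pos: [0.565, 0.0513, 0.1554]
tool_rot: [[0.317, 0.0, 0.948], [-0.948, 0.0, 0.317], [-0.0, -1.0, 0.0]]
contact_force: [-0.7, 0.9, 3.4]
opening: 0.0411
```

Emit:
step_arm --steps '[[[-1, 0, 0, 0, 0.06], [-1, 0, 0, 0, 0.1], [-1, 0, 0, 0, 0.1], [-1, 0, 0, 0, 0.1], [-1, 0, 0, 0, 0.1], [-1, 0, 0, 0, 0.1], [-1, 0, 0, 0, 0.1], [-1, 0, 0, 0, 0.1], [-1, 0, 0, 0, 0.04], [-1, 0, 0, 0, 0]]]'

```text
time_s: 15.28
ee_pos: [0.5635, 0.0514, 0.1554]
tool_rot: [[-0.459, -0.004, 0.888], [-0.888, 0.0, -0.459], [0.002, -1.0, -0.004]]
contact_force: [-10.2, 0.8, 8.2]
opening: 0.0409
```

```bash
python3 - <<'E'
from h import *
rel([.5648,.0512,.155]);st=get_state(); print(st["ee_pos"],st["opening"],st["contact_force"],st["ft_torque"],st["joint_torque"][5])
E
```

```text
shift mm [-0.4  0.3  1.3] zyaw -0.4768 q [-0.116  0.479  1.483 -0.     1.184  0.361] t 15.275
[0.56348671 0.05142392 0.15535142] 0.040888720630927654 [-10.16689626   0.77189881   8.17595521] [-0.00804133  1.70075368  0.12015294] 0.3023788332939148
```

Emit:
step_arm --steps '[[[-1, 0.7, 0, -1.3, 0.05], [-1, 0, 0, 0, 0.1], [-1, 0, 0, 0, 0.1], [-1, 0, 0, 0, 0.1], [-1, 0, 0, 0, 0.1], [-1, 0, 0, 0, 0.1], [-1, 0, 0, 0, 0.1], [-1, 0, 0, 0, 0.1], [-1, 0, 0, 0, 0.05], [-1, 0, 0, 0, 0]]]'

```text
time_s: 16.52
ee_pos: [0.5624, 0.0525, 0.1554]
tool_rot: [[-0.957, -0.003, 0.29], [-0.29, 0.002, -0.957], [0.002, -1.0, -0.003]]
contact_force: [-7.7, 6.8, 6.5]
opening: 0.0412
```

```bash
python3 - <<'E'
from h import *
rel([.5635,.0512,.155]);st=get_state(); print(st["ee_pos"],st["opening"],st["contact_force"],st["ft_torque"],st["joint_torque"][5])
E
```

```text
shift mm [-0.6  0.4  1.6] zyaw -1.2767 q [-0.115  0.476  1.488  0.002  1.181  1.161] t 16.525
[0.5624482  0.052532   0.15539604] 0.04118345947368335 [-7.65251547  6.82421826  6.45555774] [1.11500796 1.2001228  0.14101073] 0.34812538884580135
```

Emit:
step_arm --steps '[[[-1, 0.6, 0, -1.3, 0.05], [-1, 0, 0, 0, 0.1], [-1, 0, 0, 0, 0.1], [-1, 0, 0, 0, 0.1], [-1, 0, 0, 0, 0.05], [-1, 0, 0, 0, 0]]]'

```text
time_s: 17.27
ee_pos: [0.5623, 0.0533, 0.1554]
tool_rot: [[-0.994, -0.0, -0.106], [0.106, 0.002, -0.994], [0.0, -1.0, -0.002]]
contact_force: [-2.5, 6.3, 3.8]
opening: 0.0406
```

```bash
python3 - <<'E'
from h import *
rel([.562,.053,.155]);st=get_state(); print(st["ee_pos"],st["opening"],st["contact_force"],st["ft_torque"],st["joint_torque"][5])
E
```

```text
shift mm [0.3 0.4 0.4] zyaw -1.6768 q [-0.114  0.475  1.49   0.002  1.178  1.562] t 17.275
[0.56231549 0.05334341 0.15541135] 0.04058478384386698 [-2.52418558  6.30235936  3.82582463] [1.01947904 0.48527863 0.14324513] 0.4222871270030737
```

Turned 2.0 so far, with no rise in torque. I'll keep going.

Emit:
step_arm --steps '[[[-1, 0, 0, -0.8, 0.05], [-1, 0, 0, 0, 0.1], [-1, 0, 0, 0, 0.1], [-1, 0, 0, 0, 0.05], [-1, 0, 0, 0, 0]]]'

```text
time_s: 17.9
ee_pos: [0.5624, 0.054, 0.1554]
tool_rot: [[-0.919, -0.0, -0.393], [0.393, 0.001, -0.919], [0.001, -1.0, -0.001]]
contact_force: [-1.5, 6.2, 4.3]
opening: 0.0406
```

```bash
python3 - <<'E'
from h import *
rel([.562,.053,.155]);st=get_state(); print(st["ee_pos"],st["opening"],st["contact_force"],st["ft_torque"],st["joint_torque"][5])
E
```

```text
shift mm [-0.   0.4  1. ] zyaw -1.9749 q [-1.120e-01  4.750e-01  1.489e+00  1.000e-03  1.178e+00  1.863e+00] t 17.9
[0.56237493 0.05396647 0.15543786] 0.04061452253092332 [-1.47156491  6.21186296  4.32648275] [0.86319034 0.45684876 1.02417742] 1.2073086574673653
```

Torque jumped to 1.0 N m, so the jaws are biting. I'll turn a little more.

Emit:
step_arm --steps '[[[-1, 0, 0, 0, 0.05], [-1, 0, 0, 0, 0.05], [-1, 0, 0, 0, 0]]]'

```text
time_s: 18.27
ee_pos: [0.5627, 0.054, 0.1555]
tool_rot: [[-0.876, 0.001, -0.483], [0.483, 0.001, -0.876], [-0.0, -1.0, -0.001]]
contact_force: [-0.4, 5.5, 2.5]
opening: 0.0413
```

```bash
python3 - <<'E'
from h import *
rel([.562,.053,.155]);st=get_state(); print(st["ee_pos"],st["opening"],st["contact_force"],st["ft_torque"],st["joint_torque"][5])
E
```

```text
shift mm [0.1 0.5 1.2] zyaw -2.0749 q [-1.120e-01  4.750e-01  1.489e+00  1.000e-03  1.177e+00  1.962e+00] t 18.275
[0.56268629 0.05401857 0.15550363] 0.04128380790508824 [-0.35640842  5.49578698  2.48272062] [0.93703553 0.16938853 0.97118731] 1.2110865488648415
```

Torque is holding at 1.0 N m, so the fingers now slip on the sleeve and the chuck is as tight as this grip can make it. I'll release and retreat.

Emit:
step_arm --steps '[[[-0.02, 0, 0, 0, 0], [0.2, 0, 0, 0, 0], [1, 0, 0, 0, 0], [1, 0, 0, 0, 0], [1, 0, 0, 0, 0], [1, 0, 0, 0, 0], [1, 0, -10, 0, 0], [1, 0, -25, 0, 0], [1, 0, -40, 0, 0], [1, 0, -40, 0, 0]]]'

```text
time_s: 19.52
ee_pos: [0.5626, 0.0531, 0.2722]
tool_rot: [[-0.875, 0.001, -0.485], [0.485, -0.0, -0.875], [-0.001, -1.0, -0.0]]
contact_force: [0.5, 0.0, 0.1]
opening: 0.0883
```

Emit:
step_arm --steps '[[[1, 50, 0, 0, 0], [1, 50, 0, 0, 0], [1, 50, 0, 0, 0], [1, 50, 0, 0, 0], [1, 0, 0, 0, 0]]]'

```text
time_s: 20.15
ee_pos: [0.386, 0.1512, 0.2714]
tool_rot: [[-0.876, 0.002, -0.483], [0.483, 0.0, -0.876], [-0.001, -1.0, -0.001]]
contact_force: [0.3, -0.7, 0.4]
opening: 0.0882
```

```bash
python3 - <<'E'
from h import *
rel([.562,.053,.155]);st=get_state(); print(st["ee_pos"],st["contact_force"])
S,T=snapshot("side"),snapshot("top")
a=cv2.resize(T["image"][140:195,230:285],(400,400),interpolation=cv2.INTER_CUBIC)
b=cv2.resize(S["image"][145:200,275:330],(400,400),interpolation=cv2.INTER_CUBIC)
cv2.imwrite("pics/f.png",np.hstack([a,b])[...,::-1])
E
```

```text
shift mm [-201.4  116.7    1.2] zyaw -2.0743 q [0.089 0.038 1.742 0.    1.36  2.163] t 20.15
[0.38596265 0.15118963 0.27142182] [ 0.29235753 -0.69752043  0.44782715]
```

View pics/f.png

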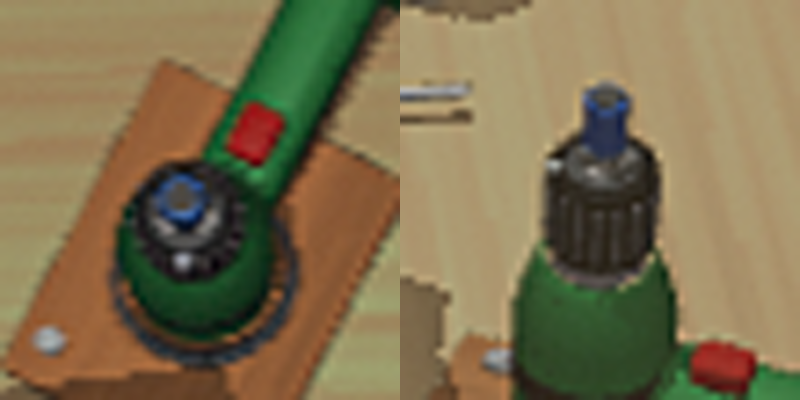

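The driver is upright in the chuck: head top at top-crop (181,195) and side-crop (606,95). The white sleeve mark has turned about 2.2 rad. I'll do one numeric tilt and bystander check, then hand in.

```bash
python3 - <<'E'
from h import *
S,T=snapshot("side"),snapshot("top")
print("head top",tri(T,(254.5,166.4),S,(302.9,157.6)))
old=cv2.imread("pics/side0.png")[...,::-1].astype(int)
d=(abs(S["image"].astype(int)-old).sum(2)>90)[255:320,275:345]; print("rack change px",np.argwhere(d).mean(0)[::-1]+[275,255] if d.any() else 0,d.sum())
for c in("top","side"):
    for l in("driver_red","driver_yellow","cleaner","screw_jar","screwdriver","tape_roll"):
        print(c,l,[(np.round(o["position"],3),round(o["conf"],2)) for o in spot_in(c,l)[:1]])
print(hand_in())
E
```

```text
head top (array([0.5626123 , 0.05078432, 0.20833357]), np.float64(0.0006429535856424927))
rack change px [317.85057471 294.50574713] 87
top driver_red []
top driver_yellow [(array([0.535, 0.395, 0.136]), 0.41)]
top cleaner [(array([0.535, 0.396, 0.133]), 0.62)]
top screw_jar [(array([0.433, 0.371, 0.081]), 0.68)]
top screwdriver [(array([0.555, 0.049, 0.174]), 0.61)]
top tape_roll [(array([ 0.381, -0.432,  0.024]), 0.88)]
side driver_red [(array([ 0.536, -0.242,  0.06 ]), 0.56)]
side driver_yellow []
side cleaner [(array([0.534, 0.387, 0.098]), 0.83)]
side screw_jar [(array([0.43 , 0.362, 0.054]), 0.86)]
side screwdriver [(array([0.407, 0.292, 0.02 ]), 0.73)]
side tape_roll [(array([ 0.384, -0.439,  0.026]), 0.85)]
the job is handed in; nothing more can be done
None
```

I stood the blue driver in the chuck, let go of it, and turned the sleeve clockwise about 2.3 rad. I then backed the arm off and handed the job in at about 21 s of the 61 s allowed.

**Tightness:** the sleeve torque rose from 0.14 N m, which is just friction, to a steady 1.0 N m. That means the fingers were slipping on the sleeve, either because the jaws were tight or because it reached its end stop. I couldn't measure the force of each jaw directly.

**Position and tilt:** by triangulation the head's top is at (0.5626, 0.0508, 0.2083). That is within 1 mm of the height expected when fully home, and within 1 mm sideways of the chuck axis I measured at the start. The pictures show it upright.

**Other objects:** in the rack, the side picture changed only where the blue driver had been. The cleaner and jar read as they did at the start. I had no starting reading for the tape roll and screwdriver, but the arm passed well clear of both.

**Checks that disagreed:**
- **Chuck centre:** gripping the sleeve suggested the axis was 1–3 mm away from the camera's estimate, in a direction that changed with the gripper's yaw. I recentred the tool to keep side forces below about 20 N.
- **Detectors:** they missed the red driver in the top picture and the yellow one in the side picture. They also gave two false hits in the top picture: the cleaner as yellow driver and the chuck as screwdriver.

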